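Fit the lemon cone on the juicer and start it

TASK

Fit the smaller of the two reaming cones onto the citrus juicer: press it straight down over the square drive in the juicer's dish until the spring ball clicks and the cone sits fully home and upright. Then let go of it and start the juicer by pulling the round knob on its pod straight up to its stop, holding it there for about half a second and letting it spring all the way back down. Do not pull the knob before the cone is home, and leave the larger cone, the glass tumbler behind and the teaspoon in front of the juicer where they are.

Things in the scene. Friction and masses are not known exactly. Their poses are not given: they have to be found in the camera images.
- small_cone: Smaller white reaming cone, loose, 60 g, 56 mm high: square hub 34 x 34 x 28 mm, on it a ribbed dome 30 mm across at its foot. Origin: centre of the hub's underside, z up, x and y square to the hub's flat sides (grip these from above). Square socket 13.2 mm wide, 23 mm deep in the underside, parallel to the hub's sides; fits in any quarter turn. Starts left or right of the juicer, any yaw.
- large_cone: The larger white reaming cone, loose, 70 mm high: square hub 52 x 52 x 28 mm, fuller dome 48 mm across. Same socket, but not the one wanted: it stays where it is, on the other side of the juicer from the smaller one. Origin at the centre of its underside, z up.
- juicer: Citrus juicer, fixed, white: round base with an open grey dish of 74 mm inner radius (floor 50 mm, rim 62 mm above the table) and a control pod 72 mm wide, 50 mm high, reaching out 147 mm in the juicer's -x direction, towards the robot. Origin on the table under the drive's axis, z up. A short spout at +y.
- drive_seat (a point): Top of the 35 mm round boss in the dish, on the drive's axis, 58 mm above the table; the hub's underside rests here when home. Axes as the juicer's. From it rises the steel drive: 12 x 12 mm, sides along x and y, 22 mm tall, its top 5 mm tapering to 6 x 6 mm. A 10 mm spring ball, 10 mm up, stands 3 mm out of its -x side: met 11 to 14 mm before home, passed with about 6 to 15 N.
- click_ball (a joint): How far the spring ball is pressed into the drive, in m: 0 = out (no cone on, or clicked into the groove), about 0.0008 or more = pressed in by a cone that is only part of the way on.
- knob_top (a point): Centre of the top of the knob, a ribbed black round knob 28 mm across and 21 mm tall, standing 3 mm above the pod's 50 mm high deck (top 74 mm above the table when at rest), 115 mm from the drive's axis in the juicer's -x direction. It moves with the knob.
- pull_knob (a joint): How far the knob is pulled up, in m: 0 = at rest, 0.012 = its upper stop. A spring pulls it down: about 3 N at rest, 8 N at the stop. It does not turn.
- tumbler: A clear glass tumbler, 64 mm across and 84 mm high, loose, standing to the left behind. Not to be disturbed. Origin at the centre of its underside.
- spoon: A steel teaspoon 130 mm long lying between the juicer and the table's front edge, near the robot, loose. Not to be disturbed. Origin at its centre.

How it is judged:
By the outcome, as a careful person would: the job done as asked, in the order asked, and still so for the second after the job is handed in, with the robot touching nothing.
It also fails if it takes over 48 s, if anything falls off the work surface, if the arm or the gripper's body presses on something with over 40 N, if the wrist force passes 120 N, or if a joint passes its speed limit or range.

ROBOT

A 6-joint arm with a two-finger parallel gripper is mounted at the origin on a cart in front of the work surface, level with it; the furniture and walls round the work are solid. World frame = base frame: x ahead of the robot, y to its left, z up, the work surface at z = 0. Lengths are in m, angles in degrees, forces in N, time in s.
With the tool pointing down it reaches from about 0.325 to 0.775 m from the base axis. Payload 5.5 kg.
Tool frame: the origin (TCP) lies at the very end of the fingers, on their centre line; the grasp point (between the pads) lies 19 mm behind it; z points along the fingers, y is the line along which they close (so a half turn about z gives the same grasp; the last joint's range is limited). The gripper opens to 88 mm and grips with 3 to 60 N. Pads are 20 mm wide; open, the fingers measure 115 mm over their backs; the gripper's body (75 mm by 178 mm) begins 61 mm behind the grasp point.
Start: joints at [73.012, 5.22, 70.514, -0, 104.267, -3.249], TCP at [0.143, 0.583, 0.223] pointing down, gripper open.
Joint ranges: [-164.24, 164.24], [-49.07, 125.15], [9.68, 141.18], [-86.29, 266.29], [3.28, 154.24], [-151.56, 151.56]. Speed limits (degrees/s): [147.25, 147.25, 172.46, 180, 180, 180].

INTERFACE

Orientations are given as a 3x3 rotation matrix whose columns are the frame's x, y, z axes.
In Python, from workcell import r gives the robot as it stands.
- The arm moves only by the shell command python3 -m handwheel 'ROWS' [FORCE]. ROWS is JSON, a list of rows, each an object with "delta_pos": the shift along the world's x, y, z in m, a list of three; "spin": the turn about the world's z in degrees; "jaw": the finger opening in m, from 0 to 0.0878. In form: [{"delta_pos": [x, y, z], "spin": spin, "jaw": jaw}, ...]. A call has 1 to 20 rows; each row is the pose to reach, as a shift and turn from the pose commanded when the call began; what a row does not reach only later rows make up. A row lasts 1/10 s, in which the tool goes at most 50 mm and 8.59 degrees, less where a joint would pass 70% of its speed; a pose out of reach is approached as far as the arm can. A call with a gripper value outside its range is refused whole. The fingers move at their own pace and stop on an object; FORCE is the grip in N (left out, the last holds). Time passes only in rows, so rows that repeat a pose let the fingers close. It gives the time, the measured TCP pose, the force, the opening and the grip force at its end, in the units of the state.
- r.state(): the state, without advancing time (a new reading comes with each control period).
- r.capture(name): name is "scene" or "side" or "wrist"; returns the picture (420x560x3 uint8, blue, green, red); there is no depth.
- r.camera_params(name): a dict with "camera_matrix" (3x3 intrinsics, pixels), "extrinsics" (4x4, takes a point from camera to world coordinates). Camera axes: x right, y down, z forward; pixel columns grow to the right and rows downward; lengths in m; the calibration is good to about 2 mm. A picture is of the moment at which its call begins: read the wrist's pose just before it. camera_params takes no time and is no camera call; for the wrist camera it gives the pose at the moment of the call.
- r.hand_in(): hands the job in; it is judged then, once.
The state is a dict: "time": time; "qpos": joint angles; "qvel": joint speeds; "joint_torque": joint torques, N m; "position": TCP position; "orientation": TCP orientation; "wrist_force": force on the tool from outside, world axes, zero at the start; "ft_torque": the same for the moment, N m; "opening": finger opening in m; "finger_force": force on a finger pad.
Only numpy, scipy, OpenCV 4.12 (cv2) and the standard library are available. Lean on these libraries where they do the work, as an engineer would, in place of code of your own. Each camera call takes 0.05 s, during which the arm holds its last target. There are 200 camera calls.

## Working session

There is one attempt and no reset: what is moved stays moved. The work goes in short steps, Python scripts to look and compute and a shell command to move; the robot and the scene stay as the last step left them, time stands still between calls to the robot, and variables do not carry over. Pictures are saved under pics/ and viewed, at most 10 in all, crops included, and the job is handed in when it is done.

```bash
mkdir -p pics; cat > h.py <<'E'
import numpy as np,cv2
from workcell import r
def ray(cam,u,v,P=None):
    P=P or r.camera_params(cam);K=np.array(P["camera_matrix"]);T=np.array(P["extrinsics"])
    d=T[:3,:3]@np.linalg.solve(K,[u,v,1.]);return T[:3,3],d
def onz(cam,u,v,z,P=None):
    o,d=ray(cam,u,v,P);return o+d*(z-o[2])/d[2]
def proj(cam,p,P=None):
    P=P or r.camera_params(cam);K=np.array(P["camera_matrix"]);T=np.linalg.inv(np.array(P["extrinsics"]))
    q=K@(T[:3,:3]@np.array(p)+T[:3,3]);return q[:2]/q[2]
E
python3 - <<'E'
from h import *
s=r.state();print(s['time'],s['position'],s['orientation'],s['opening'])
for n in("scene","side"):
    im=r.capture(n);cv2.imwrite(f"pics/{n}0.png",im)
    print(n,np.round(r.camera_params(n)["extrinsics"],3).tolist())
E
```

```text
0.0 [0.14242869 0.58254326 0.22151017] [[-9.71378141e-01  2.37537772e-01 -5.61016619e-04]
 [ 2.37538410e-01  9.71376396e-01 -1.84413674e-03]
 [ 1.06906169e-04 -1.92461712e-03 -9.99998142e-01]] 0.08769028683677907
scene [[-0.652, -0.591, 0.476, 0.059], [-0.759, 0.511, -0.404, 0.395], [-0.004, -0.624, -0.781, 0.833], [0.0, 0.0, 0.0, 1.0]]
side [[0.995, -0.061, 0.082, 0.43], [-0.102, -0.543, 0.834, -0.934], [-0.007, -0.838, -0.546, 0.66], [0.0, 0.0, 0.0, 1.0]]
```

View pics/scene0.png

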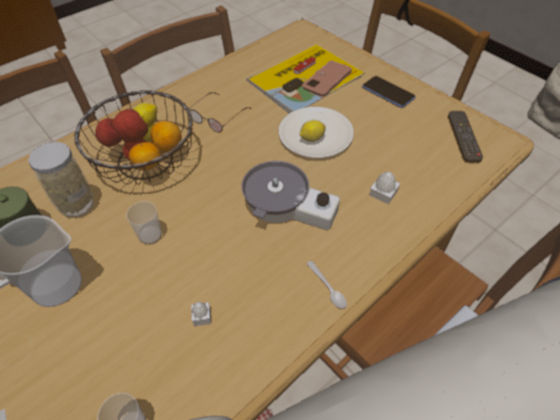

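View pics/side0.png

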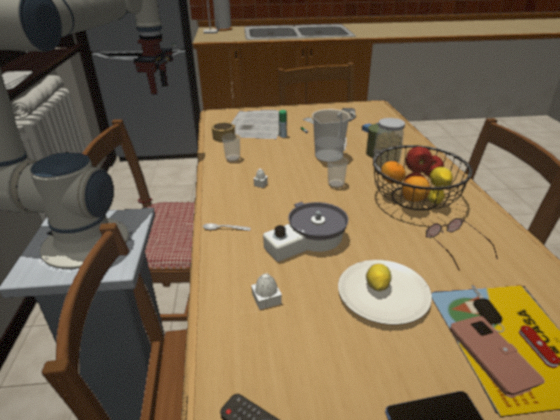

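The scene view shows the small cone at (201,313), the large cone at (386,186), the drive tip at (275,185) and the knob at (323,198). In the side view they are at (261,178), (266,290), (319,215) and (280,231).

```bash
python3 - <<'E'
from h import *
def tri(a,b):
    A=[];B=[]
    for c,p in(("scene",a),("side",b)):
        o,d=ray(c,*p);d/=np.linalg.norm(d);M=np.eye(3)-np.outer(d,d);A.append(M);B.append(M@o)
    return np.linalg.solve(sum(A),sum(B))
for n,a,b in(("small",(201,313),(261,178)),("large",(386,186),(266,290)),("drive",(275,184),(319,215)),("knob",(323,198),(280,230)),("tumbler",(148,225),(337,170)),("spoonA",(311,265),(208,227)),("spoonB",(338,299),(248,229))):
    print(n,tri(a,b).round(4))
print(np.round(r.camera_params("wrist")["extrinsics"],3).tolist(), r.camera_params("wrist")["camera_matrix"])
E
```

```text
small [0.4727 0.2577 0.0207]
large [ 0.4552 -0.2599  0.0253]
drive [ 0.606  -0.0427  0.0651]
knob [ 0.5022 -0.0958  0.065 ]
tumbler [0.7101 0.2314 0.0466]
spoonA [0.3603 0.0187 0.0301]
spoonB [ 0.3798  0.0192 -0.0222]
[[0.238, 0.93, 0.282, 0.063], [0.971, -0.227, -0.071, 0.602], [-0.002, 0.29, -0.957, 0.384], [0.0, 0.0, 0.0, 1.0]] [[307.18963313   0.         280.47169011]
 [  0.         307.18963313 210.24042279]
 [  0.           0.           1.        ]]
```

```bash
python3 -m handwheel '[{"delta_pos":[0.33,-0.325,0],"spin":0,"jaw":0.0878},{"delta_pos":[0.33,-0.325,0],"spin":0,"jaw":0.0878},{"delta_pos":[0.33,-0.325,0],"spin":0,"jaw":0.0878},{"delta_pos":[0.33,-0.325,0],"spin":0,"jaw":0.0878},{"delta_pos":[0.33,-0.325,0],"spin":0,"jaw":0.0878},{"delta_pos":[0.33,-0.325,0],"spin":0,"jaw":0.0878},{"delta_pos":[0.33,-0.325,0],"spin":0,"jaw":0.0878},{"delta_pos":[0.33,-0.325,0],"spin":0,"jaw":0.0878},{"delta_pos":[0.33,-0.325,0],"spin":0,"jaw":0.0878},{"delta_pos":[0.33,-0.325,0],"spin":0,"jaw":0.0878},{"delta_pos":[0.33,-0.325,0],"spin":0,"jaw":0.0878},{"delta_pos":[0.33,-0.325,0],"spin":0,"jaw":0.0878},{"delta_pos":[0.33,-0.325,0],"spin":0,"jaw":0.0878}]'
python3 - <<'E'
from h import *
s=r.state();P=r.camera_params("wrist");im=r.capture("wrist")
cv2.imwrite("pics/w1.png",im);np.save("w1.npy",P["extrinsics"])
print(s['time'],s['position'],proj("wrist",[0.473,0.258,0.02],P))
E
```

```text
time: 1.4
position: [0.4715, 0.2592, 0.2227]
orientation: [[-0.972, 0.236, -0.0], [0.236, 0.972, 0.0], [0.0, 0.0, -1.0]]
wrist_force: [0.2, 0.2, -0.1]
opening: 0.088
finger_force: 0.0
1.4 [0.4714732  0.25916547 0.22268089] [279.62518965 188.51694372]
```

View pics/w1.png

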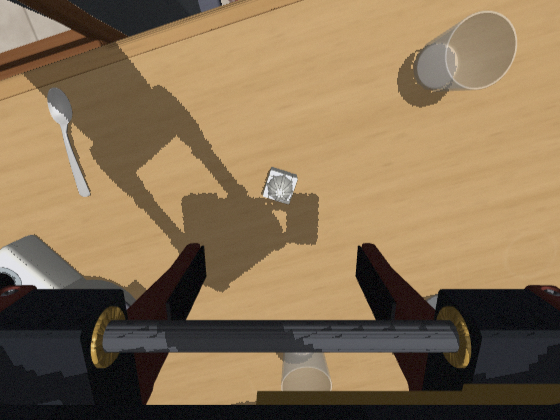

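The wrist view shows the small cone at about (281,186), between the spoon (left) and a glass. I'll segment the hub outline.

```bash
python3 - <<'E'
from h import *
im=cv2.imread("pics/w1.png");P=r.camera_params("wrist");P["extrinsics"]=np.load("w1.npy")
hs=cv2.cvtColor(im,cv2.COLOR_BGR2HSV);m=((hs[...,1]<60)&(hs[...,2]>90)).astype(np.uint8)
m[:, :240]=0;m[:,330:]=0;m[:150]=0;m[215:]=0
m=cv2.morphologyEx(m,cv2.MORPH_CLOSE,np.ones((5,5)))
c=max(cv2.findContours(m,0,1)[0],key=cv2.contourArea)
q=cv2.approxPolyDP(cv2.convexHull(c),3,True)[:,0];print(q.tolist(),cv2.contourArea(c),cv2.minAreaRect(c))
g=np.array([onz("wrist",*p,0.028,P)[:2] for p in q]);print(g.round(4))
crop=cv2.resize(im[150:220,240:330],None,fx=6,fy=6,interpolation=cv2.INTER_NEAREST)
cv2.polylines(crop,[((q-[240,150])*6+3).astype(int)],True,(0,0,255),1);cv2.imwrite("pics/c1.png",crop)
E
```

```text
[[271, 167], [296, 175], [289, 203], [263, 196]] 833.0 ((280.0, 185.49998474121094), (28.77672576904297, 31.306549072265625), 18.434947967529297)
[[0.4439 0.2547]
 [0.46   0.281 ]
 [0.4913 0.2652]
 [0.4755 0.2369]]
```

View pics/c1.png

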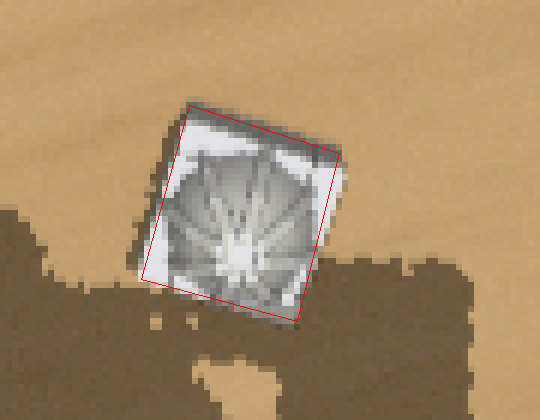

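```bash
python3 -m handwheel '[{"delta_pos":[-0.004,0.001,-0.04],"spin":-8,"jaw":0.0878},{"delta_pos":[-0.004,0.001,-0.08],"spin":-16,"jaw":0.0878},{"delta_pos":[-0.004,0.001,-0.12],"spin":-16,"jaw":0.07},{"delta_pos":[-0.004,0.001,-0.12],"spin":-16,"jaw":0.07},{"delta_pos":[-0.004,0.001,-0.12],"spin":-16,"jaw":0.07},{"delta_pos":[-0.004,0.001,-0.12],"spin":-16,"jaw":0.07}]' 10
python3 - <<'E'
from h import *
s=r.state();P=r.camera_params("wrist");im=r.capture("wrist")
cv2.imwrite("pics/w2.png",im);np.save("w2.npy",P["extrinsics"])
print(s['time'],s['position'],s['orientation'][:2,1])
E
```

```text
time: 2.05
position: [0.4695, 0.26, 0.1059]
orientation: [[-0.869, 0.495, 0.004], [0.495, 0.869, 0.002], [-0.002, 0.004, -1.0]]
wrist_force: [0.6, -0.0, 0.6]
opening: 0.0703
finger_force: 0.0
2.05 [0.46947225 0.25996495 0.1058776 ] [0.49500373 0.86888305]
```

View pics/w2.png

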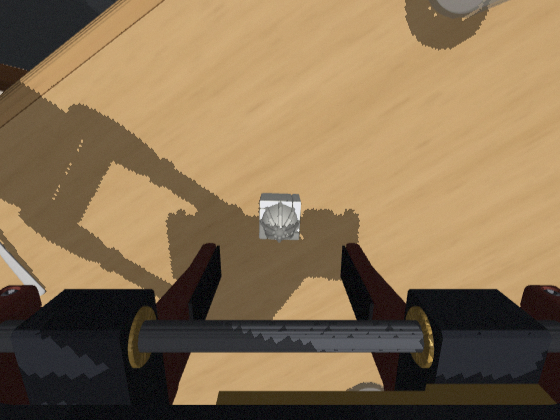

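The cone now appears square to the gripper, top face at roughly cols 259–300, rows 203–240, and centred between the fingers.

```bash
python3 - <<'E'
from h import *
P=r.camera_params("wrist");P["extrinsics"]=np.load("w2.npy")
for z,p in((.028,(259,203)),(.028,(300,203)),(.028,(300,240)),(.028,(259,240)),(0.028,(279.5,221.5))):print(onz("wrist",*p,z,P).round(4))
E
python3 -m handwheel '[{"delta_pos":[0,0,-0.04],"spin":0,"jaw":0.07},{"delta_pos":[0,0,-0.07],"spin":0,"jaw":0.07},{"delta_pos":[0,0,-0.09],"spin":0,"jaw":0.07},{"delta_pos":[0,0,-0.098],"spin":0,"jaw":0.07},{"delta_pos":[0,0,-0.098],"spin":0,"jaw":0.07},{"delta_pos":[0,0,-0.098],"spin":0,"jaw":0.07}]'
```

```text
[0.4484 0.252  0.028 ]
[0.4649 0.2809 0.028 ]
[0.4933 0.2654 0.028 ]
[0.4762 0.2354 0.028 ]
[0.4704 0.2585 0.028 ]
time: 2.7
position: [0.4697, 0.2594, 0.0069]
orientation: [[-0.868, 0.496, 0.003], [0.496, 0.868, 0.001], [-0.002, 0.003, -1.0]]
wrist_force: [-0.4, -0.3, -0.1]
opening: 0.0703
finger_force: 0.0
```

```bash
python3 -m handwheel '[{"delta_pos":[0,0,0],"spin":0,"jaw":0.02},{"delta_pos":[0,0,0],"spin":0,"jaw":0.02},{"delta_pos":[0,0,0],"spin":0,"jaw":0.02},{"delta_pos":[0,0,0],"spin":0,"jaw":0.02},{"delta_pos":[0,0,0],"spin":0,"jaw":0.02},{"delta_pos":[0,0,0],"spin":0,"jaw":0.02},{"delta_pos":[0,0,0],"spin":0,"jaw":0.02},{"delta_pos":[0,0,0],"spin":0,"jaw":0.02}]' 50; python3 - <<'E'
from h import *
print(r.state()['position'])
E
```

```text
time: 3.5
position: [0.4686, 0.2589, 0.0048]
orientation: [[-0.868, 0.496, 0.0], [0.496, 0.868, 0.0], [-0.0, 0.0, -1.0]]
wrist_force: [0.1, 0.9, 1.5]
opening: 0.0334
finger_force: 49.9
[0.46859247 0.25893383 0.0048132 ]
```

```bash
python3 -m handwheel '[{"delta_pos":[0,0,0.04],"spin":0,"jaw":0.02},{"delta_pos":[0,0,0.09],"spin":0,"jaw":0.02},{"delta_pos":[0.02,-0.03,0.13],"spin":8,"jaw":0.02},{"delta_pos":[0.04,-0.06,0.165],"spin":16,"jaw":0.02},{"delta_pos":[0.07,-0.1,0.2],"spin":24,"jaw":0.02},{"delta_pos":[0.095,-0.14,0.2],"spin":32,"jaw":0.02},{"delta_pos":[0.12,-0.175,0.2],"spin":40,"jaw":0.02},{"delta_pos":[0.145,-0.21,0.2],"spin":48,"jaw":0.02},{"delta_pos":[0.17,-0.245,0.2],"spin":56.5,"jaw":0.02},{"delta_pos":[0.19,-0.274,0.2],"spin":56.5,"jaw":0.02},{"delta_pos":[0.19,-0.274,0.2],"spin":56.5,"jaw":0.02},{"delta_pos":[0.19,-0.274,0.2],"spin":56.5,"jaw":0.02},{"delta_pos":[0.19,-0.274,0.2],"spin":56.5,"jaw":0.02},{"delta_pos":[0.19,-0.274,0.2],"spin":56.5,"jaw":0.02}]'
python3 - <<'E'
from h import *
s=r.state();P=r.camera_params("wrist");im=r.capture("wrist")
cv2.imwrite("pics/w3.png",im);np.save("w3.npy",P["extrinsics"])
print(s['time'],s['position'],s['orientation'][:2,1],s['opening'],proj("wrist",[.606,-.043,.08],P))
E
```

```text
time: 4.9
position: [0.6581, -0.0139, 0.2051]
orientation: [[-0.892, -0.452, 0.0], [-0.452, 0.892, 0.0], [-0.0, -0.0, -1.0]]
wrist_force: [-0.6, 0.2, 0.4]
opening: 0.034
finger_force: 49.9
4.9 [ 0.65809426 -0.01385537  0.20507432] [-0.45161052  0.89221519] 0.03397869613610833 [276.56078269 141.22799466]
```

View pics/w3.png

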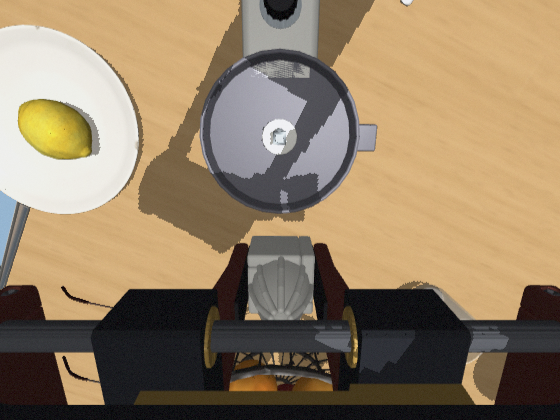

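The drive boss shows at about (279,137), the pod runs up the image to the knob at (282,8), and the cone is held squarely at (280,260). Now I'll measure the drive and the juicer yaw precisely.

```bash
python3 - <<'E'
from h import *
im=cv2.imread("pics/w3.png");P=r.camera_params("wrist");P["extrinsics"]=np.load("w3.npy")
g=cv2.cvtColor(im,cv2.COLOR_BGR2GRAY)
m=np.zeros_like(g);m[110:165,250:310]=(g[110:165,250:310]>195)*1
m=cv2.morphologyEx(m,cv2.MORPH_CLOSE,np.ones((9,9)))
c=max(cv2.findContours(m,0,1)[0],key=cv2.contourArea);e=cv2.fitEllipse(cv2.convexHull(c));print("boss",e,onz("wrist",*e[0],.058,P))
# drive axis projected
# pod edges rows 10..45
L=[];R=[]
gr=cv2.Sobel(cv2.GaussianBlur(g,(3,3),0),cv2.CV_32F,1,0)
for v in range(8,46,2):
    L.append((236+np.argmax(np.abs(gr[v,236:254])),v));R.append((310+np.argmax(np.abs(gr[v,310:328])),v))
for n,A in(("L",L),("R",R)):
    print(A[::4]);W=np.array([onz("wrist",*p,.05,P)[:2] for p in A]);l=cv2.fitLine(W.astype(np.float32),cv2.DIST_HUBER,0,.001,.001).ravel();print(n,l,np.degrees(np.arctan(l[1]/l[0])))
crop=cv2.resize(im[95:185,220:340],None,fx=6,fy=6,interpolation=cv2.INTER_NEAREST)
cv2.ellipse(crop,(((e[0][0]-220)*6+3,(e[0][1]-95)*6+3),(e[1][0]*6,e[1][1]*6),e[2]),(0,0,255),1)
cv2.imwrite("pics/c3.png",crop)
E
```

```text
boss ((278.6469421386719, 135.9559783935547), (33.06092834472656, 35.35636901855469), 22.63649559020996) [ 0.60213606 -0.04296935  0.058     ]
[(np.int64(238), 8), (np.int64(236), 16), (np.int64(243), 24), (np.int64(243), 32), (np.int64(243), 40)]
L [ 0.8021961   0.5970607   0.52995825 -0.11768769] 36.65967
[(np.int64(318), 8), (np.int64(318), 16), (np.int64(317), 24), (np.int64(317), 32), (np.int64(317), 40)]
R [ 0.90081966  0.4341935   0.50285953 -0.05364244] 25.733982
```

View pics/c3.png

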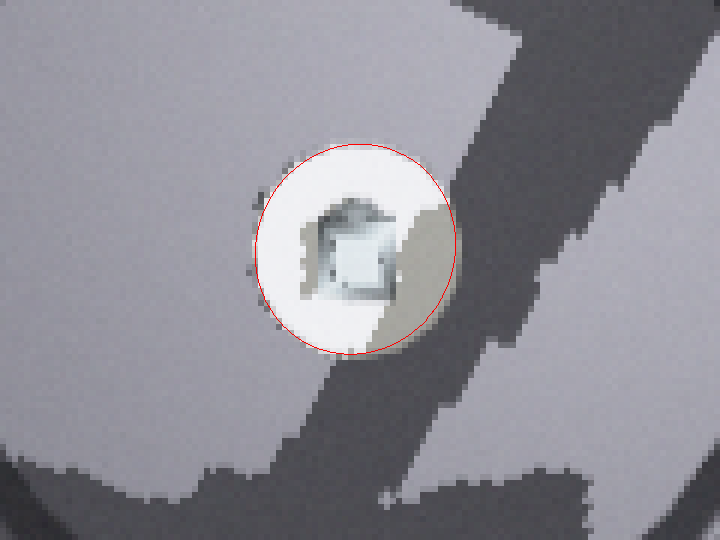

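The crop shows the drive's 6 mm top face centred at about (279.2,137.8), with its sides parallel to the image axes, so no spin correction is needed.

```bash
python3 - <<'E'
from h import *
P=r.camera_params("wrist");P["extrinsics"]=np.load("w3.npy")
print(onz("wrist",279.2,137.8,.08,P),onz("wrist",279.2,136.2,.058,P))
s=r.state();print(s['position'])
# cone held: top edge of hub visible
T=np.c_[s['orientation'],s['position']]
for z in (-.023,.005):
  for x in(.017,-.017):
    for y in (.017,-.017): print(z,x,y,proj("wrist",T@[x,y,z,1],P).round(1))
im=cv2.imread("pics/w3.png");cv2.imwrite("pics/c3b.png",cv2.resize(im[220:330,215:345],None,fx=6,fy=5.4,interpolation=cv2.INTER_CUBIC)[:600])
E
```

```text
[ 0.60217395 -0.04222244  0.08      ] [ 0.60209917 -0.04238005  0.058     ]
[ 0.65814376 -0.01386391  0.20517267]
-0.023 0.017 0.017 [312.3 252. ]
-0.023 0.017 -0.017 [243.6 252. ]
-0.023 -0.017 0.017 [310.3 311.2]
-0.023 -0.017 -0.017 [245.8 311.2]
0.005 0.017 0.017 [307.5 231.8]
0.005 0.017 -0.017 [249.1 231.8]
0.005 -0.017 0.017 [306.1 283.6]
0.005 -0.017 -0.017 [250.8 283.6]
```

View pics/c3b.png

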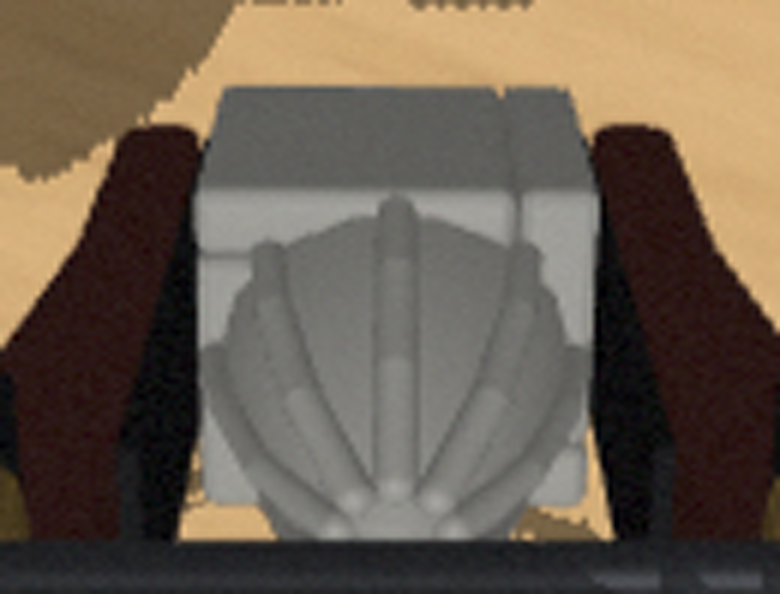

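```bash
python3 -m handwheel '[{"delta_pos":[-0.03,-0.015,0],"spin":0,"jaw":0.02},{"delta_pos":[-0.057,-0.031,0],"spin":0,"jaw":0.02},{"delta_pos":[-0.057,-0.031,-0.04],"spin":0,"jaw":0.02},{"delta_pos":[-0.057,-0.031,-0.08],"spin":0,"jaw":0.02},{"delta_pos":[-0.057,-0.031,-0.105],"spin":0,"jaw":0.02},{"delta_pos":[-0.057,-0.031,-0.11],"spin":0,"jaw":0.02},{"delta_pos":[-0.057,-0.031,-0.112],"spin":0,"jaw":0.02},{"delta_pos":[-0.057,-0.031,-0.115],"spin":0,"jaw":0.02},{"delta_pos":[-0.057,-0.031,-0.115],"spin":0,"jaw":0.02},{"delta_pos":[-0.057,-0.031,-0.115],"spin":0,"jaw":0.02}]'
python3 -m handwheel '[{"delta_pos":[0,0,-0.002],"spin":0,"jaw":0.02},{"delta_pos":[0,0,-0.004],"spin":0,"jaw":0.02},{"delta_pos":[0,0,-0.006],"spin":0,"jaw":0.02},{"delta_pos":[0,0,-0.008],"spin":0,"jaw":0.02},{"delta_pos":[0,0,-0.008],"spin":0,"jaw":0.02},{"delta_pos":[0,0,-0.008],"spin":0,"jaw":0.02}]'
```

```text
time: 5.95
position: [0.6022, -0.0462, 0.0912]
orientation: [[-0.893, -0.45, 0.002], [-0.45, 0.893, -0.0], [-0.002, -0.001, -1.0]]
wrist_force: [0.8, -0.2, -0.8]
opening: 0.0336
finger_force: 49.9
time: 6.55
position: [0.6014, -0.046, 0.0814]
orientation: [[-0.893, -0.45, -0.0], [-0.45, 0.893, 0.0], [0.0, 0.0, -1.0]]
wrist_force: [-0.3, 0.5, -0.7]
opening: 0.0335
finger_force: 49.9
```

```bash
python3 -m handwheel '[{"delta_pos":[0,0,-0.001],"spin":0,"jaw":0.02},{"delta_pos":[0,0,-0.002],"spin":0,"jaw":0.02},{"delta_pos":[0,0,-0.003],"spin":0,"jaw":0.02},{"delta_pos":[0,0,-0.004],"spin":0,"jaw":0.02},{"delta_pos":[0,0,-0.004],"spin":0,"jaw":0.02}]'; python3 -c "
from workcell import r
s=r.state();print(s['position'],s['wrist_force'],s['ft_torque'])"
```

```text
time: 7.05
position: [0.6019, -0.0454, 0.0798]
orientation: [[-0.893, -0.451, 0.002], [-0.451, 0.893, 0.001], [-0.002, 0.0, -1.0]]
wrist_force: [-3.8, 3.5, 8.9]
opening: 0.0334
finger_force: 49.9
[ 0.60188849 -0.04535008  0.07979361] [-3.75834135  3.46009039  8.86172525] [0.78914558 0.74652781 0.05403491]
```

```bash
python3 -m handwheel '[{"delta_pos":[0,0,0.002],"spin":0,"jaw":0.02},{"delta_pos":[-0.001,0.0015,0.002],"spin":0,"jaw":0.02},{"delta_pos":[-0.001,0.0015,0.002],"spin":0,"jaw":0.02},{"delta_pos":[-0.001,0.0015,0.001],"spin":0,"jaw":0.02},{"delta_pos":[-0.001,0.0015,0],"spin":0,"jaw":0.02},{"delta_pos":[-0.001,0.0015,-0.001],"spin":0,"jaw":0.02},{"delta_pos":[-0.001,0.0015,-0.001],"spin":0,"jaw":0.02}]'; python3 -c "
from workcell import r
s=r.state();print(s['position'],s['wrist_force'],s['ft_torque'])"
```

```text
time: 7.75
position: [0.6011, -0.0446, 0.0767]
orientation: [[-0.893, -0.45, 0.002], [-0.45, 0.893, 0.0], [-0.001, -0.001, -1.0]]
wrist_force: [4.8, 2.0, 0.3]
opening: 0.0336
finger_force: 50.0
[ 0.60112822 -0.04456301  0.07671265] [4.79901433 2.03006114 0.31168925] [ 0.3327621  -0.87144496 -0.06156512]
```

```bash
python3 -m handwheel '[{"delta_pos":[0.0007,0.0003,0],"spin":0,"jaw":0.02},{"delta_pos":[0.0007,0.0003,-0.001],"spin":0,"jaw":0.02},{"delta_pos":[0.0007,0.0003,-0.002],"spin":0,"jaw":0.02},{"delta_pos":[0.0007,0.0003,-0.003],"spin":0,"jaw":0.02},{"delta_pos":[0.0007,0.0003,-0.003],"spin":0,"jaw":0.02}]'; python3 -c "
from workcell import r
s=r.state();print(s['position'],s['wrist_force'],s['ft_torque'])"
```

```text
time: 8.25
position: [0.6012, -0.0445, 0.0744]
orientation: [[-0.893, -0.45, 0.0], [-0.45, 0.893, -0.0], [-0.0, -0.0, -1.0]]
wrist_force: [0.8, 0.9, 6.2]
opening: 0.0335
finger_force: 49.9
[ 0.60115407 -0.04449933  0.07441852] [0.81908076 0.90806533 6.16899452] [ 0.24366177 -0.12169131  0.04245592]
```

Lateral forces are gone and the ball is being met; I'll keep pressing.

```bash
python3 -m handwheel '[{"delta_pos":[0,0,-0.001],"spin":0,"jaw":0.02},{"delta_pos":[0,0,-0.002],"spin":0,"jaw":0.02},{"delta_pos":[0,0,-0.003],"spin":0,"jaw":0.02},{"delta_pos":[0,0,-0.004],"spin":0,"jaw":0.02},{"delta_pos":[0,0,-0.005],"spin":0,"jaw":0.02},{"delta_pos":[0,0,-0.006],"spin":0,"jaw":0.02},{"delta_pos":[0,0,-0.007],"spin":0,"jaw":0.02},{"delta_pos":[0,0,-0.007],"spin":0,"jaw":0.02}]'; python3 -c "
from workcell import r
s=r.state();print(s['position'],s['wrist_force'],s['ft_torque'])"
```

```text
time: 9.05
position: [0.6012, -0.0447, 0.068]
orientation: [[-0.893, -0.45, 0.001], [-0.45, 0.893, -0.001], [-0.0, -0.001, -1.0]]
wrist_force: [-0.6, -0.2, 5.8]
opening: 0.0339
finger_force: 49.9
[ 0.60119522 -0.04474613  0.06797113] [-0.60014602 -0.2061885   5.77232557] [ 0.13934765 -0.05625812  0.00270976]
```

```bash
python3 -m handwheel '[{"delta_pos":[0,0,-0.001],"spin":0,"jaw":0.02},{"delta_pos":[0,0,-0.002],"spin":0,"jaw":0.02},{"delta_pos":[0,0,-0.003],"spin":0,"jaw":0.02},{"delta_pos":[0,0,-0.004],"spin":0,"jaw":0.02},{"delta_pos":[0,0,-0.005],"spin":0,"jaw":0.02},{"delta_pos":[0,0,-0.006],"spin":0,"jaw":0.02},{"delta_pos":[0,0,-0.006],"spin":0,"jaw":0.02},{"delta_pos":[0,0,-0.006],"spin":0,"jaw":0.02}]'; python3 -c "
from workcell import r
s=r.state();print(s['position'],s['wrist_force'],s['ft_torque'])"
```

```text
time: 9.85
position: [0.6011, -0.0443, 0.0628]
orientation: [[-0.893, -0.45, 0.001], [-0.45, 0.893, -0.0], [-0.0, -0.0, -1.0]]
wrist_force: [-2.8, 1.5, 11.4]
opening: 0.0336
finger_force: 49.9
[ 0.60112708 -0.04430389  0.06277387] [-2.82161367  1.50868689 11.41333775] [ 0.40734159  0.58296504 -0.05119527]
```

```bash
python3 -m handwheel '[{"delta_pos":[0,0,-0.001],"spin":0,"jaw":0.02},{"delta_pos":[0,0,-0.002],"spin":0,"jaw":0.02},{"delta_pos":[0,0,-0.002],"spin":0,"jaw":0.02},{"delta_pos":[0,0,-0.002],"spin":0,"jaw":0.02}]'; python3 -c "
from workcell import r
s=r.state();print(s['position'],s['wrist_force'],s['ft_torque'])"
```

```text
time: 10.25
position: [0.6012, -0.0443, 0.0628]
orientation: [[-0.893, -0.45, 0.001], [-0.45, 0.893, -0.0], [-0.001, -0.001, -1.0]]
wrist_force: [-7.9, 2.7, 20.3]
opening: 0.0337
finger_force: 49.9
[ 0.60118536 -0.04425341  0.06276725] [-7.87437817  2.72034368 20.25591923] [ 5.01601048e-01  1.39412012e+00 -1.37577879e-03]
```

```bash
python3 -m handwheel '[{"delta_pos":[0,0,0.002],"spin":0,"jaw":0.02},{"delta_pos":[0,0,0.002],"spin":0,"jaw":0.06},{"delta_pos":[0,0,0.002],"spin":0,"jaw":0.06},{"delta_pos":[0,0,0.002],"spin":0,"jaw":0.06},{"delta_pos":[0,0,0.002],"spin":0,"jaw":0.06},{"delta_pos":[0,0,0.01],"spin":0,"jaw":0.06},{"delta_pos":[0,0,0.03],"spin":0,"jaw":0.06},{"delta_pos":[0,0,0.07],"spin":0,"jaw":0.06},{"delta_pos":[0,0,0.1],"spin":0,"jaw":0.06},{"delta_pos":[-0.04,-0.02,0.1],"spin":0,"jaw":0.05},{"delta_pos":[-0.08,-0.04,0.1],"spin":0,"jaw":0.05},{"delta_pos":[-0.102,-0.052,0.1],"spin":0,"jaw":0.05},{"delta_pos":[-0.102,-0.052,0.1],"spin":0,"jaw":0.05},{"delta_pos":[-0.102,-0.052,0.1],"spin":0,"jaw":0.05},{"delta_pos":[-0.102,-0.052,0.1],"spin":0,"jaw":0.05}]'
python3 - <<'E'
from h import *
s=r.state();im=r.capture("wrist");sc=r.capture("side");sb=cv2.resize(sc[170:260,240:370],(520,360),interpolation=cv2.INTER_CUBIC)
P=r.camera_params("wrist");np.save("w4.npy",P["extrinsics"]);cv2.imwrite("pics/w4full.png",im)
a=im[60:420,140:420]
cv2.imwrite("pics/w4.png",np.hstack([a,sb]));print(s['position'],proj("wrist",[s['position'][0],s['position'][1],.074],P))
E
```

```text
time: 11.75
position: [0.4999, -0.096, 0.1589]
orientation: [[-0.893, -0.451, 0.0], [-0.451, 0.893, 0.0], [-0.001, -0.0, -1.0]]
wrist_force: [0.2, -0.4, 0.7]
opening: 0.0498
finger_force: 0.0
[ 0.4998598  -0.09599587  0.15885784] [278.94503797 216.947702  ]
```

View pics/w4.png

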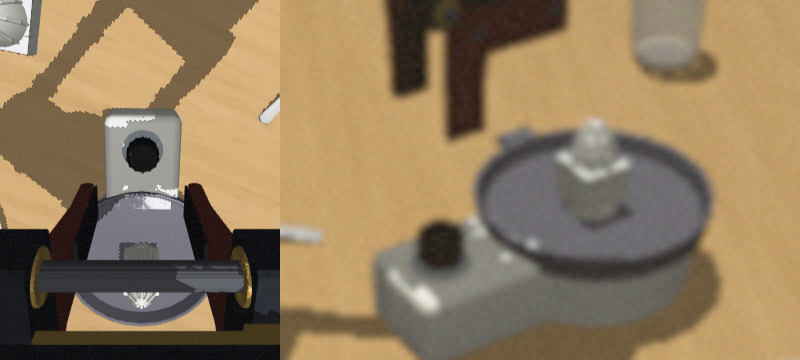

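The cone sits upright in the dish. The knob at (283,214) is within about 1 mm of the grasp line, so I'll descend and grip it.

```bash
python3 -m handwheel '[{"delta_pos":[0,0,-0.04],"spin":0,"jaw":0.05},{"delta_pos":[0,0,-0.07],"spin":0,"jaw":0.05},{"delta_pos":[0,0,-0.09],"spin":0,"jaw":0.05},{"delta_pos":[0,0,-0.1],"spin":0,"jaw":0.05},{"delta_pos":[0,0,-0.104],"spin":0,"jaw":0.05},{"delta_pos":[0,0,-0.105],"spin":0,"jaw":0.05},{"delta_pos":[0,0,-0.105],"spin":0,"jaw":0.05},{"delta_pos":[0,0,-0.105],"spin":0,"jaw":0.015},{"delta_pos":[0,0,-0.105],"spin":0,"jaw":0.015},{"delta_pos":[0,0,-0.105],"spin":0,"jaw":0.015},{"delta_pos":[0,0,-0.105],"spin":0,"jaw":0.015},{"delta_pos":[0,0,-0.105],"spin":0,"jaw":0.015},{"delta_pos":[0,0,-0.105],"spin":0,"jaw":0.015}]' 45; python3 -c "
from workcell import r
s=r.state();print(s['position'],s['wrist_force'],s['ft_torque'])"
```

```text
time: 13.15
position: [0.4988, -0.0949, 0.0542]
orientation: [[-0.893, -0.451, -0.001], [-0.451, 0.893, 0.003], [-0.0, 0.003, -1.0]]
wrist_force: [-3.2, 5.4, 4.1]
opening: 0.0272
finger_force: 45.0
[ 0.49879302 -0.09490994  0.05424814] [-3.20290294  5.44694194  4.07065888] [ 1.04138487  0.63239292 -0.04478131]
```

```bash
python3 -m handwheel '[{"delta_pos":[-0.0004,0.0008,0],"spin":0,"jaw":0.015},{"delta_pos":[-0.0004,0.0008,0.003],"spin":0,"jaw":0.015},{"delta_pos":[-0.0004,0.0008,0.006],"spin":0,"jaw":0.015},{"delta_pos":[-0.0004,0.0008,0.009],"spin":0,"jaw":0.015},{"delta_pos":[-0.0004,0.0008,0.012],"spin":0,"jaw":0.015},{"delta_pos":[-0.0004,0.0008,0.014],"spin":0,"jaw":0.015},{"delta_pos":[-0.0004,0.0008,0.014],"spin":0,"jaw":0.015},{"delta_pos":[-0.0004,0.0008,0.014],"spin":0,"jaw":0.015},{"delta_pos":[-0.0004,0.0008,0.014],"spin":0,"jaw":0.015}]'; python3 -c "
from workcell import r
s=r.state();print(s['position'],s['wrist_force'],s['ft_torque'])"
```

```text
time: 14.05
position: [0.4987, -0.0949, 0.0664]
orientation: [[-0.893, -0.451, -0.001], [-0.451, 0.893, 0.001], [0.0, 0.002, -1.0]]
wrist_force: [3.9, 3.8, -9.2]
opening: 0.0269
finger_force: 45.0
[ 0.49868257 -0.09493018  0.0663584 ] [ 3.87389913  3.80445424 -9.1720423 ] [ 0.79845861 -0.69473015  0.02715167]
```

```bash
python3 -m handwheel '[{"delta_pos":[0,0,0.001],"spin":0,"jaw":0.015},{"delta_pos":[0,0,0.002],"spin":0,"jaw":0.015},{"delta_pos":[0,0,0.002],"spin":0,"jaw":0.015},{"delta_pos":[0,0,0.002],"spin":0,"jaw":0.015}]'; python3 -c "
from workcell import r
s=r.state();print(s['position'],s['wrist_force'],s['ft_torque'])"
```

```text
time: 14.45
position: [0.4986, -0.0949, 0.0664]
orientation: [[-0.893, -0.45, -0.002], [-0.451, 0.893, 0.002], [0.001, 0.002, -1.0]]
wrist_force: [8.4, 3.2, -17.4]
opening: 0.027
finger_force: 45.0
[ 0.49859087 -0.09491739  0.06643703] [  8.39570679   3.16945191 -17.41923906] [ 0.5723713  -1.47539456 -0.0030396 ]
```

The knob is hard against its stop and has been held about 0.6 s, so I'll release it and retreat.

```bash
python3 -m handwheel '[{"delta_pos":[0,0,-0.001],"spin":0,"jaw":0.06},{"delta_pos":[0,0,-0.001],"spin":0,"jaw":0.06},{"delta_pos":[0,0,-0.001],"spin":0,"jaw":0.06},{"delta_pos":[0,0,-0.001],"spin":0,"jaw":0.06},{"delta_pos":[0,0,0.01],"spin":0,"jaw":0.06},{"delta_pos":[0,0,0.04],"spin":0,"jaw":0.06},{"delta_pos":[0,0,0.08],"spin":0,"jaw":0.06},{"delta_pos":[0,0,0.12],"spin":0,"jaw":0.06},{"delta_pos":[0,0,0.12],"spin":0,"jaw":0.06},{"delta_pos":[0,0,0.12],"spin":0,"jaw":0.06},{"delta_pos":[0,0,0.12],"spin":0,"jaw":0.06}]'
python3 - <<'E'
from h import *
sc=r.capture("side");im=r.capture("scene")
cv2.imwrite("pics/f.png",np.hstack([cv2.resize(sc[170:260,240:370],(480,332),interpolation=cv2.INTER_CUBIC),cv2.resize(im[140:240,220:360],(320,332),interpolation=cv2.INTER_CUBIC)]));print(r.state()['time'])
E
```

```text
time: 15.55
position: [0.4984, -0.0955, 0.1887]
orientation: [[-0.893, -0.45, -0.001], [-0.45, 0.893, 0.0], [0.001, 0.001, -1.0]]
wrist_force: [-0.6, 0.7, -0.4]
opening: 0.0599
finger_force: 0.0
15.65
```

View pics/f.png

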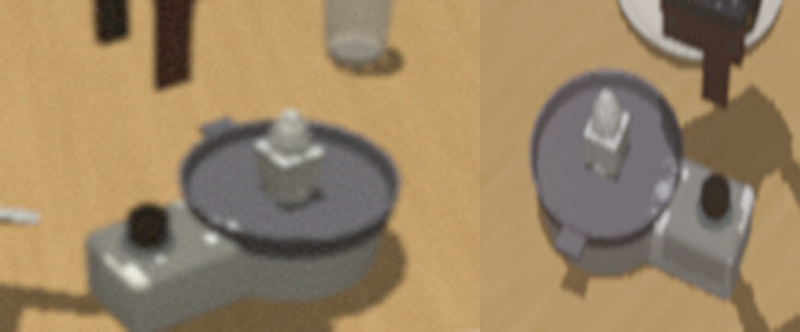

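Both views show the cone upright and home, the knob back down at rest, and the gripper clear of everything.

```bash
python3 -c "
from workcell import r
print(r.hand_in())"
```

```text
the job is handed in; nothing more can be done
None
```

The small cone is pressed home and upright on the drive; the knob was then pulled to its stop, held for about 0.6 s and released back to rest, and the job was handed in at about 15.7 s on the robot's clock.

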